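# Push a wet half-round tile onto the drying bar

### The job

The half-round ridge tile on the ware board has just been glazed, so do not pick it up: push it along the board and over the free end of the drying bar until it hangs on the bar alone, clear of the board. Then slide it on along the bar until you feel it press lightly into the sprung buffer (a few newtons, never rammed), and leave it hanging upright, at rest against the buffer. Do not disturb the kiln props and the brush.

Things in the scene. Friction and masses are not known exactly. Their poses are not given: they have to be found in the camera images.
- rack: fixed drying rack; its origin is on the bench under the bar's free end, z up, y along the bar from the free end towards the post (tile is pushed towards +y), x across. It carries board, bar and post, all with the same axes. Base plate 12 mm high under the bar.
- board: plywood ware board on which the tile stands, fixed. Origin as the rack's. Its level top is 50 mm above the bench, 250 mm across (x -125..125), 270 mm long (y -270..0); it ends at y = 0, where the bar begins.
- bar: smooth steel bar, 22 mm in diameter, cantilevered from the post, 96 mm above the bench (top 57 mm above the board's top). Origin on the bar's axis at its free end, which tapers to 8 mm over the first 14 mm; runs along y to the post.
- post: steel post, 50 mm wide, holding the bar's far end. Origin on the bar's axis, 270 mm from its free end. A clamp on the bar before it carries a sprung buffer, a black rubber disc of 58 mm around the bar. The clamp's setting is not reported: the disc's face is 65 to 115 mm before the post's origin (155 to 205 mm from the bar's free end). The buffer yields 1.25 mm per newton, 16 mm at most.
- tile: loose half-round terracotta tile (inverted U), 0.44 kg, too wide to grip: 110 mm long along its y, 104 mm wide along x, 76 mm high, wall 12 mm; inside 80 mm wide, 64 mm high at the crown, open at both ends. Origin midway between its feet, at their underside. It starts off line and askew. Hung, its feet are 7 mm below the board's top; past y = 55 mm it is clear of the board.
- prop_tall: loose cream ceramic tube standing on the bench, 42 mm diameter, 75 mm high; origin at its foot. Not to be disturbed.
- prop_short: loose cream ceramic tube standing on the bench, 42 mm diameter, 50 mm high; origin at its foot. Not to be disturbed.
- brush: loose wooden brush lying on the bench beside the bar; origin under its middle, long axis x. Not to be disturbed.
Mind the look-alikes: they are no part of the job. Of the things that look like the tile, the middle-sized one is meant.

How it is judged:
By the outcome, as a careful person would: the job done as asked, in the order asked, and still so for the second after the job is handed in, with the robot touching nothing.
It also fails if it takes over 72 s, if anything falls off the work surface, if the arm or the gripper's body presses on something with over 40 N, if the wrist force passes 120 N, or if a joint passes its speed limit or range.

### The arm

A 6-joint arm with a two-finger parallel gripper is mounted at the origin on the work surface. World frame = base frame: x ahead of the robot, y to its left, z up, the work surface at z = 0. Lengths are in m, angles in rad, forces in N, time in s.
With the tool pointing down it reaches from about 0.25 to 0.725 m from the base axis. Payload 4 kg.
Tool frame: the origin (TCP) lies at the very end of the fingers, on their centre line; the grasp point (between the pads) lies 19 mm behind it; z points along the fingers, y is the line along which they close (so a half turn about z gives the same grasp; the last joint's range is limited). The gripper opens to 85 mm and grips with 20 to 120 N. Pads are 22 mm wide; open, the fingers measure 114 mm over their backs; the gripper's body (76 mm by 85 mm) begins 54 mm behind the grasp point. The pads swing forward as they close: fully open they stand 13 mm farther back than shut.
Start: joints at [1.223, 0.241, 0.005, 1.335, 0, 1.571], TCP at [0.17, 0.47, 0.231] pointing down, gripper open.
Joint ranges: [-2.72, 2.72], [-1.05, 1.87], [-1.09, 1.28], [-1.99, 2.15], [-1.42, 1.44], [-3.14, 3.14]. Speed limits (rad/s): [2.79, 2.79, 3.14, 3.14, 3.14, 3.14].

### API

Orientations are given as a unit quaternion [x, y, z, w].
In Python, from workcell import bot gives the robot as it stands.
- The arm moves only by the tool carry_out, never from a script. Its argument "increments" is one flat list of numbers, 5 for each row, row after row: the finger opening in cm, from 0 to 8.54, then the shift along the tool's x, y, z in cm, then the turn about the tool's z in rad. A call has exactly 5 rows; each row shifts and turns the commanded pose from where the row before left it, along the tool's axes as they then stand; what a row does not reach is not made up. A row lasts 1/8 s, in which the tool goes at most 62.5 mm and 10.7 degrees, less where a joint would pass 70% of its speed; a pose out of reach is approached as far as the arm can. A call with a gripper value outside its range is refused whole. The fingers move at their own pace and stop on an object; the grip force is fixed at half the most. Time passes only in rows, so rows that do not move let the fingers close, or fill a call up. It gives the time, the measured TCP pose, the force, the opening and the grip force at its end, in the units of the state.
- bot.get_obs(): the state, without advancing time (a new reading comes with each control period).
- bot.camera(name): name is "scene" or "top" or "wrist"; returns a dict with "pixels" (420x560x3 uint8, blue, green, red), "range_z" (420x560 float32, m along the optical axis (not along the pixel's ray), 0 where there is no reading), "mtx" (3x3 intrinsics, pixels), "eye" and "attitude" of the camera in the world. Camera axes: x right, y down, z forward; pixel columns grow to the right and rows downward; lengths in m; the calibration is good to about 2 mm. A picture is of the moment at which its call begins.
- bot.job_done(): hands the job in; it is judged then, once.
Trained networks look in a picture, given as the dict that the camera call returned (one of the last four; its "shot" number tells which), for a name from the list of things; names that differ only in an ending like _2 or _b are one class to them, and where a whole thing is asked for, a point or a joint stands for the part that bears it (a point fixed in the world has none). Each returns a list of dicts, best first, with "p" (0 to 1); they miss things now and then, are a little off and sometimes report something else, mostly with a low value. They report only what shows in the picture. A call takes as long as a camera call. They do not tell look-alikes from the thing itself.
- bot.find_in(picture, name): "xyz" ([x, y, z] in m, in the coordinates of the camera as it stood for that picture, good to about 4 mm: the middle of the surface that is visible of it).
- bot.regions_of(picture, name): "mask" (420x560 bool, what is visible of it).
- bot.place_of(picture, name): "xyz" ([x, y, z] in m, in the coordinates of the camera as it stood for that picture, good to about 4 mm: a listed point, or the origin of a listed thing).
The state is a dict: "clock": time; "joint_pos": joint angles; "joint_vel": joint speeds; "tau": joint torques, N m; "eef_pos": TCP position; "tool_rot": TCP orientation; "ft_force": force on the tool from outside, world axes, zero at the start; "ft_torque": the same for the moment, N m; "grip_width": finger opening in m; "grasp_force": force on a finger pad.
Only numpy, scipy, OpenCV 4.12 (cv2) and the standard library are available. Lean on these libraries where they do the work, as an engineer would, in place of code of your own. Each camera call takes 0.05 s, during which the arm holds its last target. There are 200 camera calls.

## Working session

There is one attempt and no reset: what is moved stays moved. The work goes in short steps, Python scripts to look and compute and a tool call to move; the robot and the scene stay as the last step left them, time stands still between calls to the robot, and variables do not carry over. Pictures are saved under pics/ and viewed, at most 10 in all, crops included, and the job is handed in when it is done.

Besides the shell and the picture viewer there is one more tool, called after "Emit:" in YAML: its name, and indented under it one key for each argument. carry_out: Moves the arm, as the interface text tells. Its arguments: {"type":"object","properties":{"increments":{"type":"array","items":{"type":"number"}}},"required":["increments"]}

```bash
mkdir -p pics
cat > h.py <<'E'
import numpy as np, cv2
from scipy.spatial.transform import Rotation as R
from workcell import bot
np.set_printoptions(precision=4,suppress=True)
def rot(c):
    a=np.array(c["attitude"],float)
    return a if a.shape==(3,3) else R.from_quat(a).as_matrix()
def world(c,p): return rot(c)@np.array(p)+np.array(c["eye"])
def cloud(c):
    z=c["range_z"]; v,u=np.mgrid[:z.shape[0],:z.shape[1]]; K=np.array(c["mtx"])
    P=np.stack([(u-K[0,2])/K[0,0]*z,(v-K[1,2])/K[1,1]*z,z],-1)
    return P@rot(c).T+np.array(c["eye"])
def proj(c,p):
    q=np.array(c["mtx"])@(rot(c).T@(np.array(p)-np.array(c["eye"]))); return q[:2]/q[2]
E
python3 - <<'E'
from h import *
for n in ["scene","top"]:
    c=bot.camera(n); cv2.imwrite(f"pics/{n}1.png",c["pixels"]); np.savez(f"{n}1.npz",**{k:c[k] for k in ["range_z","mtx","eye","attitude","pixels"]})
    print(n,c["eye"],c["attitude"],c["mtx"])
    for k in ["tile","rack","bar","post","board","prop_tall","prop_short","brush"]:
        for f in (bot.place_of,):
            for d in f(c,k)[:4]:
                w=world(c,d["xyz"]); print(k,round(d["p"],2),w,proj(c,w).round())
o=bot.get_obs(); print(o)
E
```

```text
scene [ 0.9447 -0.3851  0.905 ] [ 0.8838  0.388  -0.1027 -0.2404] [[382.6661   0.     285.361 ]
 [  0.     382.6661 208.3972]
 [  0.       0.       1.    ]]
tile 0.8 [ 0.7859 -0.1667  0.0015] [306. 304.]
tile 0.64 [ 0.5359 -0.161   0.0526] [239. 224.]
tile 0.56 [ 0.4963 -0.4699  0.0066] [130. 300.]
rack 0.87 [ 0.5642 -0.0267  0.0021] [286. 210.]
bar 0.61 [ 0.5634 -0.0268  0.1007] [286. 190.]
post 0.7 [0.6449 0.228  0.0934] [376. 156.]
board 0.95 [ 0.5646 -0.0265  0.0032] [286. 210.]
prop_tall 0.7 [ 0.7107 -0.0043  0.0044] [330. 240.]
prop_short 0.84 [0.7371 0.1127 0.0025] [368. 221.]
brush 0.86 [ 0.4795  0.1544 -0.0008] [311. 157.]
top [ 0.4738 -0.0343  1.1366] [-0.6994  0.7131 -0.0325  0.0355] [[450.006    0.     271.9854]
 [  0.     450.006  214.2801]
 [  0.       0.       1.    ]]
tile 0.96 [ 0.5323 -0.1556  0.0509] [324. 232.]
tile 0.71 [ 0.7879 -0.1536  0.0043] [318. 134.]
tile 0.69 [ 0.4975 -0.4631  0.004 ] [445. 245.]
rack 0.66 [ 0.5601 -0.0197 -0.0007] [268. 224.]
post 0.95 [0.6407 0.2365 0.1023] [156. 188.]
board 0.76 [ 0.5649 -0.0229  0.0003] [269. 222.]
prop_tall 0.84 [ 0.7144 -0.0052  0.0028] [261. 163.]
prop_tall 0.65 [ 0.5625 -0.0223  0.0033] [269. 222.]
prop_short 0.66 [ 0.7402  0.1109 -0.0007] [216. 155.]
brush 0.85 [0.4836 0.1594 0.0001] [197. 255.]
{'clock': 0.9, 'joint_pos': array([1.223 , 0.2406, 0.005 , 1.3352, 0.    , 1.5708]), 'joint_vel': array([ 0.0002, -0.0008,  0.0003, -0.0014,  0.0011, -0.0009]), 'tau': array([ -0.0005, -37.2197,  25.2693,   0.001 ,  -0.0002,  -0.    ]), 'eef_pos': array([0.1704, 0.4701, 0.2313]), 'tool_rot': array([ 0.173 ,  0.9849,  0.    , -0.    ]), 'ft_force': array([0.5299, 0.0665, 0.0108]), 'ft_torque': array([-0.0032,  0.0235,  0.0211]), 'grasp_force': 0.0, 'grip_width': 0.08534476267974736}
```

Run:
```python
from h import *
a=cv2.imread("pics/scene1.png"); b=cv2.imread("pics/top1.png")
cv2.imwrite("pics/both.png",cv2.resize(np.vstack([a,b]),(400,600))) 
cv2.imwrite("pics/topbig.png",cv2.resize(b[90:330,120:500],None,fx=2,fy=2))
```

```text
(no output)
```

View pics/scene1.png

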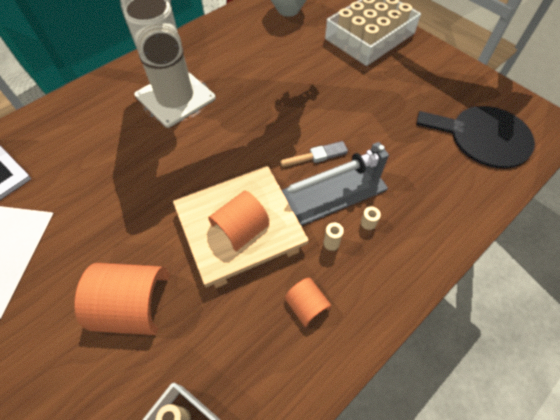

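View pics/topbig.png

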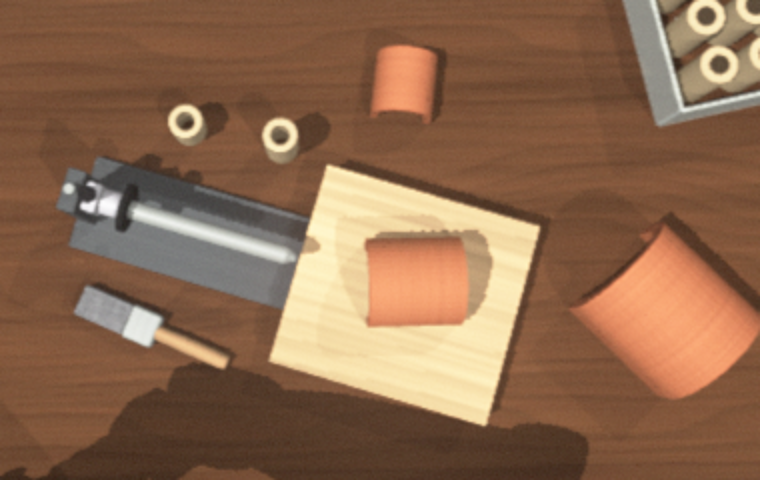

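The scene picture has three tile-like things: on the board (239,224), a small one at (306,304) and a large one at (120,300). The middle-sized one is on the board, and the top crop confirms it at about (417,281), with the bar to its left and the props and brush beside the bar. Next I measure the bar axis and the tile.

Run:
```python
from h import *
for n in ["top","scene"]:
    c=dict(np.load(f"{n}1.npz")); P=cloud(c); Q=P[c["range_z"]>0]
    o=np.array([.5645,-.0245]); 
    th=np.arctan2(.2575,.0785)
    for it in range(4):
        ey=np.array([np.cos(th),np.sin(th)]); ex=np.array([ey[1],-ey[0]])
        d=Q[:,:2]-o; X=d@ex; Y=d@ey; Z=Q[:,2]
        m=(abs(X)<.02)&(Y>.02)&(Y<.14)&(Z>.088)&(Z<.12)
        B=Q[m]; l=cv2.fitLine(B[:,:2].astype(np.float32),cv2.DIST_HUBER,0,.01,.01).ravel()
        if l[1]<0:l[:2]*=-1
        th=np.arctan2(l[1],l[0]); o=l[2:]+((o-l[2:])@l[:2])*l[:2]
    ztop=np.percentile(B[:,2],95)
    bm=(Z>.042)&(Z<.056)&(abs(X)<.15)&(Y>-.3)&(Y<.012)
    print(n,"th",np.degrees(th),"o",o,"ztop bar",ztop,m.sum(),"board z",np.median(Z[bm]),"X",np.percentile(X[bm],[.5,99.5]),"Y",np.percentile(Y[bm],[.5,99.5]))
    print("bar Yrange",[ (np.percentile(Y[k],[1,99])) for k in [(abs(X)<.012)&(Z>.085)&(Z<.12)&(Y<.16)&(Y>-.02)]])
    k=(abs(X)<.035)&(Z>.112)&(Y>.1)&(Y<.3); print("disc hist",np.histogram(Y[k],bins=np.arange(.1,.3,.005)))
    t=(Z>.066)&(abs(X)<.13)&(Y>-.26)&(Y<-.0); T=Q[t]
    r=cv2.minAreaRect(np.c_[X[t],Y[t]].astype(np.float32)); print("tile rack rect",r,"zmax",np.percentile(Z[t],98))
    t2=t&(Z>np.percentile(Z[t],98)-.008); r=cv2.minAreaRect(np.c_[X[t2],Y[t2]].astype(np.float32)); print("crown strip",r, "wc",o+r[0][0]*ex+r[0][1]*ey)
```

```text
top th 72.457855 o [ 0.5619 -0.0237] ztop bar 0.10944542753993605 485 board z 0.04999918912139445 X [-0.1234  0.1241] Y [-0.2657  0.0016]
bar Yrange [array([0.0085, 0.1583])]
disc hist (array([ 0,  0,  0,  0,  0,  0,  0,  0,  0,  0,  0,  0,  0,  0,  0,  0,  0,
        0,  0,  0,  0, 52, 45,  2,  5,  2,  2,  3, 24, 38, 29, 19, 42, 53,
       49, 43, 26,  0,  0]), array([0.1  , 0.105, 0.11 , 0.115, 0.12 , 0.125, 0.13 , 0.135, 0.14 ,
       0.145, 0.15 , 0.155, 0.16 , 0.165, 0.17 , 0.175, 0.18 , 0.185,
       0.19 , 0.195, 0.2  , 0.205, 0.21 , 0.215, 0.22 , 0.225, 0.23 ,
       0.235, 0.24 , 0.245, 0.25 , 0.255, 0.26 , 0.265, 0.27 , 0.275,
       0.28 , 0.285, 0.29 , 0.295]))
tile rack rect ((0.01437327265739441, -0.13501949608325958), (0.10372833907604218, 0.11027590185403824), 17.800457000732422) zmax 0.12809775427755418
crown strip ((0.0131732989102602, -0.13532374799251556), (0.05886175110936165, 0.10922837257385254), 16.451303482055664) wc [ 0.5337 -0.1567]
scene th 73.42365 o [ 0.572  -0.0267] ztop bar 0.10889566729216842 385 board z 0.05064557329914415 X [-0.1324  0.1168] Y [-0.2699 -0.0019]
bar Yrange [array([0.0051, 0.1584])]
disc hist (array([ 0,  0,  0,  0,  0,  0,  0,  0,  0,  0,  0,  0,  0,  0,  0,  0,  0,
        0,  0,  0, 38, 31,  7,  0,  2,  1,  1, 11, 32, 30, 18, 27, 29, 31,
       29, 21,  0,  0,  0]), array([0.1  , 0.105, 0.11 , 0.115, 0.12 , 0.125, 0.13 , 0.135, 0.14 ,
       0.145, 0.15 , 0.155, 0.16 , 0.165, 0.17 , 0.175, 0.18 , 0.185,
       0.19 , 0.195, 0.2  , 0.205, 0.21 , 0.215, 0.22 , 0.225, 0.23 ,
       0.235, 0.24 , 0.245, 0.25 , 0.255, 0.26 , 0.265, 0.27 , 0.275,
       0.28 , 0.285, 0.29 , 0.295]))
tile rack rect ((0.005961548537015915, -0.13819241523742676), (0.10437025874853134, 0.11061201989650726), 16.89919090270996) zmax 0.12835560040353258
crown strip ((0.0062093790620565414, -0.1380636841058731), (0.056900836527347565, 0.11034555733203888), 16.82991600036621) wc [ 0.5385 -0.1608]
```

```bash
cat >> h.py <<'E'
O=np.array([.5625,-.0240]); TH=np.radians(72.5)
EY=np.array([np.cos(TH),np.sin(TH)]); EX=np.array([EY[1],-EY[0]])
def st():
    o=bot.get_obs(); r=R.from_quat(o["tool_rot"]).as_matrix(); p=o["eef_pos"]; d=p[:2]-O
    print("t",o["clock"],"rack TCP",np.array([d@EX,d@EY,p[2]]),"tool y ang in rack deg",np.degrees(np.arctan2(r[1,1],r[0,1])-TH)+90,"tilt",r[2,2],"F rack",np.array([o["ft_force"][:2]@EX,o["ft_force"][:2]@EY,o["ft_force"][2]]),"j",o["joint_pos"],"w",o["grip_width"])
    return o,r,p
def shift(X,Y,z,turn=0):
    o,r,p=st(); w=np.r_[O+X*EX+Y*EY,z]; r=r@R.from_euler("z",turn).as_matrix()
    print("tool shift cm to",(X,Y,z),(r.T@(w-p))*100)
def tile():
    c=bot.camera("top"); P=cloud(c); Q=P[c["range_z"]>0]; d=Q[:,:2]-O; X=d@EX; Y=d@EY; Z=Q[:,2]
    b=c["pixels"][c["range_z"]>0].astype(int); red=(b[:,2]-b[:,0]>70)&(b[:,2]>1.8*b[:,0])
    t=(Z>.06)&(abs(X)<.13)&(Y>-.26)&(Y<.22)&(Z<.135)&red
    t2=t&(Z>np.percentile(Z[t],98)-.012)
    for k in (t,t2): r=cv2.minAreaRect(np.c_[X[k],Y[k]].astype(np.float32)); print("tile",k.sum(),np.r_[r[0]],np.r_[r[1]],r[2],"zmax",np.percentile(Z[k],[2,98]))
    return c
E
python3 -c "
from h import *
shift(.115,-.135,.231,-.045)"
```

```text
t 0.9 rack TCP [-0.5225  0.3533  0.2313] tool y ang in rack deg 87.57165447144233 tilt -0.9999999971357314 F rack [0.4854 0.2227 0.0108] j [1.223  0.2406 0.005  1.3352 0.     1.5708] w 0.08534476267974736
tool shift cm to (0.115, -0.135, 0.231) [-63.6224 -48.9977   0.0285]
```

Emit:
carry_out:
  increments: [7,0,0,0,-0.045,7,-4.9,-3.8,0,0,7,-4.9,-3.8,0,0,7,-4.9,-3.8,0,0,7,-4.9,-3.8,0,0]

```text
clock: 1.52
eef_pos: [0.3131, 0.2651, 0.2316]
tool_rot: [0.15, 0.989, 0.0, 0.0]
ft_force: [0.3, 0.4, 0.2]
grip_width: 0.0699
grasp_force: 0.0
```

Emit:
carry_out:
  increments: [7,-4.9,-3.8,0,0,7,-4.9,-3.8,0,0,7,-4.9,-3.8,0,0,7,-4.9,-3.8,0,0,7,-4.9,-3.8,0,0]

```text
clock: 2.15
eef_pos: [0.4904, 0.0102, 0.2316]
tool_rot: [0.151, 0.989, 0.0, 0.0]
ft_force: [0.8, 1.7, 0.3]
grip_width: 0.0699
grasp_force: 0.0
```

```bash
python3 -c "
from h import *
shift(.115,-.135,.231)"
```

```text
t 2.15 rack TCP [-0.079   0.011   0.2316] tool y ang in rack deg 90.1355209667207 tilt -0.9999994769715151 F rack [0.2722 1.9129 0.2716] j [ 0.0207  0.221  -0.0197  1.3292  0.0003  0.3237] w 0.06989717087153091
tool shift cm to (0.115, -0.135, 0.231) [-19.3678 -14.6441   0.0657]
```

Emit:
carry_out:
  increments: [7,-4.85,-3.65,0,0,7,-4.85,-3.65,0,0,7,-4.85,-3.65,0,0,7,-4.85,-3.65,0,0,7,0,0,5,0]

```text
clock: 2.78
eef_pos: [0.6381, -0.191, 0.1854]
tool_rot: [0.153, 0.988, -0.001, 0.008]
ft_force: [0.2, -0.3, 0.0]
grip_width: 0.07
grasp_force: 0.0
```

```bash
python3 -c "
from h import *
shift(.115,-.135,.060)
c=bot.camera('wrist'); cv2.imwrite('pics/w1.png',c['pixels'])
tile()"
```

```text
t 2.775 rack TCP [ 0.1223 -0.1365  0.1854] tool y ang in rack deg 89.87340049605993 tilt -0.9998759141154928 F rack [ 0.2823 -0.2535  0.0114] j [-0.2905  0.5866  0.4088  1.3773 -0.0007  0.0171] w 0.07001028705527161
tool shift cm to (0.115, -0.135, 0.06) [ 0.9287  0.1555 12.522 ]
tile 872 [ 0.004  -0.1129] [0.0998 0.0651] 15.747041702270508 zmax [0.0932 0.1283]
tile 564 [ 0.0066 -0.1105] [0.0659 0.0613] 16.31247901916504 zmax [0.117  0.1288]
```

View pics/w1.png

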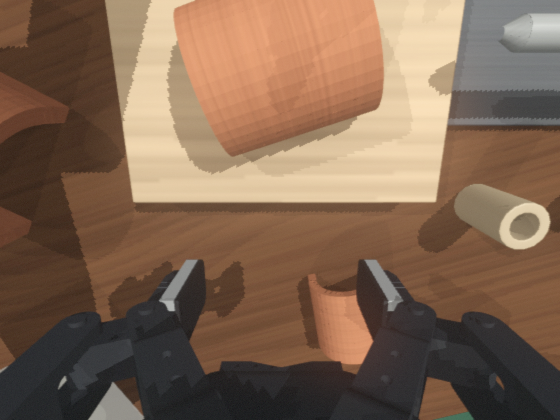

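The wrist view shows the tile askew on the board at (285,75), the bar tip at (530,35) and prop_tall at (500,215). The fingers are clear of all of them, so I go down beside the tile.

Emit:
carry_out:
  increments: [7,0,0,6,0,7,0,0,4,0,7,0,0,2.4,0,7,0,0,0,0,7,0,0,0,0]

```text
clock: 3.5
eef_pos: [0.6322, -0.1849, 0.0597]
tool_rot: [0.15, 0.989, -0.0, 0.001]
ft_force: [0.5, 0.4, 0.4]
grip_width: 0.0704
grasp_force: 0.0
```

```bash
python3 -c "
from h import *
shift(.066,-.135,.060)"
```

```text
t 3.5 rack TCP [ 0.1149 -0.1325  0.0597] tool y ang in rack deg 90.19421083135151 tilt -0.9999957782421934 F rack [0.3258 0.5384 0.4168] j [-0.2846  0.6608  0.2038  1.1109  0.      0.0175] w 0.07036408499241655
tool shift cm to (0.066, -0.135, 0.06) [ 4.8874 -0.2317 -0.0395]
```

Emit:
carry_out:
  increments: [7,1.0,0,0,0,7,1.0,0,0,0,7,0.6,0,0,0,7,0.5,0,0,0,7,0.4,0,0,0]

```text
clock: 4.12
eef_pos: [0.5982, -0.175, 0.0581]
tool_rot: [0.151, 0.989, -0.0, 0.001]
ft_force: [2.6, -1.6, 2.0]
grip_width: 0.0703
grasp_force: 1.3
```

Emit:
carry_out:
  increments: [7,0.3,0,0,0,7,0.3,0,0,0,7,0.3,0,0,0,7,0.3,0,0,0,7,0.2,0,0,0]

```text
clock: 4.75
eef_pos: [0.584, -0.1704, 0.0572]
tool_rot: [0.151, 0.989, 0.0, -0.0]
ft_force: [2.5, -2.8, 1.6]
grip_width: 0.0696
grasp_force: 1.2
```

```bash
cat >> h.py <<'E'
def tilew():
    c=bot.camera("wrist"); P=cloud(c); Q=P[c["range_z"]>0]; d=Q[:,:2]-O; X=d@EX; Y=d@EY; Z=Q[:,2]
    b=c["pixels"][c["range_z"]>0].astype(int); red=(b[:,2]-b[:,0]>70)&(b[:,2]>1.8*b[:,0])
    t=(Z>.06)&(abs(X)<.13)&(Y>-.26)&(Y<.22)&(Z<.135)&red
    t2=t&(Z>np.percentile(Z[t],98)-.012)
    for k in (t,t2): r=cv2.minAreaRect(np.c_[X[k],Y[k]].astype(np.float32)); print("tilew",k.sum(),np.r_[r[0]],np.r_[r[1]],r[2],"zmax",np.percentile(Z[k],[2,98]))
    return c
E
python3 -c "
from h import *
st(); c=tilew(); cv2.imwrite('pics/w2.png',c['pixels'])"
```

```text
t 4.75 rack TCP [ 0.0645 -0.1331  0.0572] tool y ang in rack deg 90.15234877921738 tilt -0.9999999649146684 F rack [ 3.2458 -1.9087  1.5774] j [-0.2839  0.5737  0.0381  1.0355  0.      0.0189] w 0.06956978401376941
tilew 118557 [-0.0022 -0.1275] [0.0785 0.1144] 7.315663814544678 zmax [0.1122 0.1268]
tilew 113261 [-0.0072 -0.1278] [0.0663 0.1121] 10.036368370056152 zmax [0.116  0.1268]
```

View pics/w2.png

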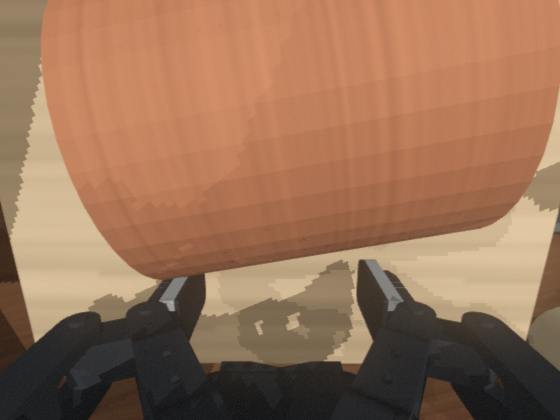

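Emit:
carry_out:
  increments: [7,-2,0,0,0,7,0,0,-3,0.1748,7,0,0,-4,0.1748,7,0,0,-4,0.1748,7,0,0,-3,0.1748]

```text
clock: 5.42
eef_pos: [0.6024, -0.1757, 0.1982]
tool_rot: [0.483, 0.876, 0.0, -0.001]
ft_force: [0.8, -0.2, 0.1]
grip_width: 0.0701
grasp_force: 0.0
```

Emit:
carry_out:
  increments: [7,0,0,0,0.1748,7,0,0,0,0.1748,7,0,0,0,0.1748,7,0,0,0,0.1748,7,0,0,0,0.1748]

```text
clock: 6.05
eef_pos: [0.6019, -0.1756, 0.196]
tool_rot: [0.808, 0.589, -0.001, -0.002]
ft_force: [0.9, -0.5, -0.7]
grip_width: 0.0701
grasp_force: 0.0
```

Emit:
carry_out:
  increments: [7,-4,-2.5,0,0,7,-4,-2.5,0,0,7,-3,-2.5,0,0,7,0,0,0,0,7,0,0,0,0]

```text
clock: 6.68
eef_pos: [0.4984, -0.2582, 0.1969]
tool_rot: [0.806, 0.591, 0.0, -0.001]
ft_force: [-0.3, -0.4, -0.5]
grip_width: 0.0699
grasp_force: 0.0
```

```bash
python3 -c "
from h import *
shift(0,-.225,.062); c=tile(); cv2.imwrite('pics/t2.png',c['pixels']); c=tilew(); cv2.imwrite('pics/w3.png',c['pixels'])"
```

```text
t 6.675 rack TCP [ 0.0093 -0.2427  0.1969] tool y ang in rack deg -0.0041922910187537354 tilt -0.9999984267807018 F rack [-0.1944 -0.4672 -0.483 ] j [-0.4785  0.3795  0.1082  1.3011  0.0008  1.3978] w 0.06988533462826761
tool shift cm to (0, -0.225, 0.062) [ 1.7526 -0.9111 13.4887]
tile 2098 [-0.0101 -0.1275] [0.1015 0.1105] 9.823058128356934 zmax [0.0892 0.1284]
tile 1304 [-0.0081 -0.1275] [0.0668 0.1099] 10.031578063964844 zmax [0.1168 0.1289]
tilew 18888 [-0.0059 -0.1348] [0.0991 0.0957] 9.427244186401367 zmax [0.0967 0.1267]
tilew 13877 [-0.0057 -0.1389] [0.0674 0.0869] 10.079985618591309 zmax [0.1152 0.1268]
```

View pics/w3.png

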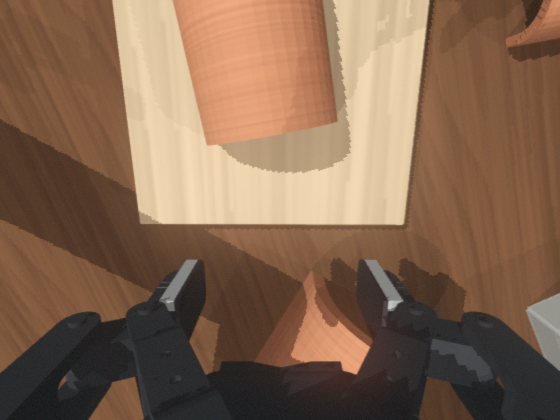

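The tile is now at about X −9 mm with +10° yaw; the wrist view puts its rear edge at (270,135). A push from the −X side near the front will correct both.

Emit:
carry_out:
  increments: [7,4.1,-3.6,0,0,7,4.1,-3.6,0,0,7,4.1,-3.7,0,0,7,0,0,0,-0.1745,7,0,0,0,-0.1745]

```text
clock: 7.4
eef_pos: [0.4321, -0.107, 0.1975]
tool_rot: [0.688, 0.726, 0.0, 0.0]
ft_force: [-0.7, -0.0, -0.2]
grip_width: 0.0699
grasp_force: 0.0
```

Emit:
carry_out:
  increments: [7,0,0,0,-0.1745,7,0,0,0,-0.1745,7,0,0,0,-0.1745,7,0,0,2,-0.1745,7,0,0,2,-0.1745]

```text
clock: 8.02
eef_pos: [0.4326, -0.1079, 0.157]
tool_rot: [0.318, 0.948, 0.0, 0.0]
ft_force: [-1.0, 0.4, 0.6]
grip_width: 0.07
grasp_force: 0.0
```

Emit:
carry_out:
  increments: [7,0,0,1,-0.1745,7,0,0,1,-0.1745,7,0,0,0,0,7,0,0,0,0,7,0,0,0,0]

```text
clock: 8.65
eef_pos: [0.4323, -0.1087, 0.1378]
tool_rot: [0.153, 0.988, -0.0, 0.0]
ft_force: [0.1, 0.4, 0.9]
grip_width: 0.0702
grasp_force: 0.0
```

```bash
python3 -c "
from h import *
shift(-.1,-.118,.061)"
```

```text
t 8.65 rack TCP [-0.0988 -0.1199  0.1378] tool y ang in rack deg 89.94514954709823 tilt -0.9999995367675485 F rack [-0.0585  0.4451  0.8838] j [-0.2463  0.2008 -0.3014  1.0676  0.      0.0601] w 0.07015410206893564
tool shift cm to (-0.1, -0.118, 0.061) [0.132  0.189  7.6797]
```

Emit:
carry_out:
  increments: [7,0,0,5,0,7,0,0,2.5,0,7,-0.8,0,0,0,7,-0.6,0,0,0,7,-0.5,0,0,0]

```text
clock: 9.28
eef_pos: [0.4517, -0.1149, 0.0638]
tool_rot: [0.152, 0.988, -0.0, 0.002]
ft_force: [-1.4, 1.8, 1.6]
grip_width: 0.0702
grasp_force: 1.1
```

Emit:
carry_out:
  increments: [7,-0.3,0,0,0,7,-0.3,0,0,0,7,-0.3,0,0,0,7,-0.3,0,0,0,7,-0.2,0,0,0]

```text
clock: 9.9
eef_pos: [0.4633, -0.1187, 0.0622]
tool_rot: [0.152, 0.988, 0.0, -0.0]
ft_force: [-1.4, 1.8, 2.0]
grip_width: 0.0703
grasp_force: 1.1
```

```bash
python3 -c "
from h import *
st(); tilew()"
```

```text
t 9.9 rack TCP [-0.0661 -0.1201  0.0622] tool y ang in rack deg 89.99749585183896 tilt -0.9999999859838538 F rack [-1.8625  1.2776  2.014 ] j [-0.2508  0.3459 -0.3269  0.8982  0.0001  0.0547] w 0.07027052073408266
tilew 3387 [-0.0446 -0.1419] [0.0152 0.1014] 13.674485206604004 zmax [0.0608 0.1111]
tilew 1309 [-0.0367 -0.1537] [0.0097 0.0746] 7.367340087890625 zmax [0.1003 0.1115]
```

Emit:
carry_out:
  increments: [7,2,0,0,0,7,0,0,-3,0.1745,7,0,0,-4,0.1745,7,0,0,-4,0.1745,7,0,0,-2,0.1745]

```text
clock: 10.58
eef_pos: [0.4461, -0.1136, 0.1951]
tool_rot: [0.484, 0.875, 0.0, 0.003]
ft_force: [1.7, 0.4, -0.2]
grip_width: 0.0695
grasp_force: 0.0
```

Emit:
carry_out:
  increments: [7,0,0,0,0.1745,7,0,0,0,0.1745,7,0,0,0,0.1745,7,0,0,0,0.1745,7,0,0,0,0.1745]

```text
clock: 11.2
eef_pos: [0.4449, -0.1133, 0.1925]
tool_rot: [0.808, 0.589, 0.0, 0.001]
ft_force: [1.0, -0.9, 0.2]
grip_width: 0.0695
grasp_force: 0.0
```

Emit:
carry_out:
  increments: [7,-4,2.8,0,0,7,-4,2.8,0,0,7,-4,3,0,0,7,0,0,0,0,7,0,0,0,0]

```text
clock: 11.82
eef_pos: [0.4899, -0.2531, 0.192]
tool_rot: [0.807, 0.591, -0.0, -0.0]
ft_force: [-0.1, -0.1, 0.4]
grip_width: 0.0699
grasp_force: 0.0
```

```bash
python3 -c "
from h import *
shift(0,-.215,.064); c=tile(); c=tilew()"
```

```text
t 11.825 rack TCP [-0.0003 -0.2403  0.192 ] tool y ang in rack deg -0.033892216420326804 tilt -0.9999999098691376 F rack [-0.0538 -0.0717  0.4445] j [-0.4768  0.3617  0.0691  1.2786 -0.0001  1.4   ] w 0.06988023819771111
tool shift cm to (0, -0.215, 0.064) [ 2.5344  0.0344 12.7958]
tile 2090 [-0.0004 -0.1316] [0.1014 0.1106] 5.372354984283447 zmax [0.0881 0.1284]
tile 1284 [ 0.0014 -0.1316] [0.0682 0.1104] 5.8276753425598145 zmax [0.1169 0.1288]
tilew 20607 [ 0.0024 -0.1374] [0.099  0.0976] 5.7293829917907715 zmax [0.0963 0.1267]
tilew 15118 [ 0.0033 -0.1419] [0.0675 0.0884] 5.796243190765381 zmax [0.1152 0.1268]
```

Emit:
carry_out:
  increments: [7,0,0,6,0,7,0,0,4,0,7,0,0,2.6,0,7,1.0,0,0,0,7,1.0,0,0,0]

```text
clock: 12.55
eef_pos: [0.4972, -0.233, 0.0678]
tool_rot: [0.806, 0.592, 0.001, 0.001]
ft_force: [0.5, 0.4, 0.1]
grip_width: 0.07
grasp_force: 0.0
```

Emit:
carry_out:
  increments: [7,0.6,0,0,0,7,0.6,0,0,0,7,0.5,0,0,0,7,0.5,0,0,0,7,0.5,0,0,0]

```text
clock: 13.18
eef_pos: [0.504, -0.2084, 0.0664]
tool_rot: [0.807, 0.591, -0.0, 0.0]
ft_force: [-2.0, -1.6, 1.8]
grip_width: 0.0703
grasp_force: 1.2
```

Emit:
carry_out:
  increments: [7,0.5,0,0,0,7,0.5,0,0,0,7,0.5,0,0,0,7,0.5,0,0,0,7,0.5,0,0,0]

```text
clock: 13.8
eef_pos: [0.5119, -0.1839, 0.0663]
tool_rot: [0.806, 0.591, 0.0, -0.0]
ft_force: [-0.9, -2.3, 0.1]
grip_width: 0.0696
grasp_force: 0.4
```

```bash
python3 -c "
from h import *
st(); c=tile(); c=tilew()"
```

```text
t 13.8 rack TCP [-0.0002 -0.1678  0.0663] tool y ang in rack deg 0.013443685265883687 tilt -0.9999999951185577 F rack [-0.1739 -2.4757  0.0923] j [-0.345   0.4523 -0.1441  0.9744  0.0001  1.531 ] w 0.06955117371849955
tile 1922 [ 0.0049 -0.1004] [0.103  0.1086] 0.7828366756439209 zmax [0.0879 0.1281]
tile 1130 [-0.003  -0.0995] [0.0819 0.1064] 0.6364436149597168 zmax [0.1164 0.1287]
tilew 83354 [ 0.0038 -0.1086] [0.0943 0.0919] 89.89945220947266 zmax [0.104  0.1267]
tilew 71249 [ 0.0058 -0.1112] [0.0677 0.089 ] 0.3304120600223541 zmax [0.1154 0.1267]
```

Run:
```python
from h import *
for n in ["wrist","top"]:
    c=bot.camera(n); P=cloud(c); ok=c["range_z"]>0; Q=P[ok]; d=Q[:,:2]-O; X=d@EX; Y=d@EY; Z=Q[:,2]
    b=c["pixels"][ok].astype(int); red=(b[:,2]-b[:,0]>70)&(b[:,2]>1.8*b[:,0])
    for y in (.02,.05,.08,.11,.14):
        k=(abs(Y-y)<.015)&(abs(X)<.03)&(Z>.085)&(Z<.115)&~red; print(n,"bar",y,k.sum(),np.percentile(X[k],[3,50,97]) if k.sum()>5 else "")
    for y in (-.13,-.10,-.07):
        k=(abs(Y-y)<.012)&(abs(X)<.07)&(Z>.1)&red
        if k.sum()>20:
            # circle fit in X,Z
            A=np.c_[X[k],Z[k],np.ones(k.sum())]; s=np.linalg.lstsq(A,X[k]**2+Z[k]**2,rcond=None)[0]; print(n,"tile",y,k.sum(),"cx",s[0]/2,"cz",s[1]/2,"rng",np.percentile(X[k],[1,99]))
    k=(abs(Z-.05)<.005)&(abs(X)<.15)&(Y>-.26)&(Y<-.01)&~red; print("board X",np.percentile(X[k],[.3,99.7]))
cv2.imwrite("pics/t4.png",c["pixels"])
```

```text
wrist bar 0.02 0 
wrist bar 0.05 0 
wrist bar 0.08 0 
wrist bar 0.11 0 
wrist bar 0.14 0 
wrist tile -0.13 18896 cx 0.006502550283914384 cz 0.07443425967176069 rng [-0.0361  0.0438]
wrist tile -0.1 25088 cx 0.006096240982731323 cz 0.07457895519988621 rng [-0.0365  0.0437]
wrist tile -0.07 17865 cx 0.005761175894621298 cz 0.07449883931879607 rng [-0.0374  0.0462]
board X [-0.1229  0.1246]
top bar 0.02 107 [-0.0101 -0.0004  0.0094]
top bar 0.05 122 [-0.0105 -0.001   0.0099]
top bar 0.08 121 [-0.0104 -0.0009  0.0099]
top bar 0.11 123 [-0.0103 -0.0005  0.01  ]
top bar 0.14 120 [-0.0104 -0.0009  0.0095]
top tile -0.13 405 cx 0.0016282915993519097 cz 0.17608163312437713 rng [-0.0391  0.0496]
top tile -0.1 410 cx 0.004775601438340739 cz 0.07606844010979873 rng [-0.0395  0.0485]
top tile -0.07 414 cx 0.004355767242871507 cz 0.07666548874906338 rng [-0.0401  0.0484]
board X [-0.1246  0.1241]
```

The tile is aligned but about 5 mm to +X of the bar. I will correct that with a gentle S-curve push.

Emit:
carry_out:
  increments: [7,0.5,0,0,-0.02,7,0.5,0,0,-0.02,7,0.5,0,0,-0.02,7,0.5,0,0,-0.02,7,0.5,0,0,-0.02]

```text
clock: 14.62
eef_pos: [0.5184, -0.1598, 0.0663]
tool_rot: [0.775, 0.632, 0.0, 0.0]
ft_force: [0.5, -1.9, -1.4]
grip_width: 0.0698
grasp_force: 0.0
```

Emit:
carry_out:
  increments: [7,0.5,0,0,0,7,0.5,0,0,0,7,0.5,0,0,0,7,0.5,0,0,0,7,0.5,0,0,0]

```text
clock: 15.25
eef_pos: [0.5234, -0.1354, 0.0663]
tool_rot: [0.776, 0.631, -0.0, 0.0]
ft_force: [-0.9, -1.8, -0.2]
grip_width: 0.07
grasp_force: 0.4
```

```bash
cat >> h.py <<'E'
def fit():
    for n in ["wrist","top"]:
        c=bot.camera(n); P=cloud(c); ok=c["range_z"]>0; Q=P[ok]; d=Q[:,:2]-O; X=d@EX; Y=d@EY; Z=Q[:,2]
        b=c["pixels"][ok].astype(int); red=(b[:,2]-b[:,0]>70)&(b[:,2]>1.8*b[:,0])
        t=(abs(X)<.08)&(Z>.1)&(Z<.135)&red&(Y>-.26)&(Y<.22)
        y0,y1=np.percentile(Y[t],[1,99]); print(n,"Y range",y0,y1,"z98",np.percentile(Z[t],98))
        for y in np.linspace(y0+.012,y1-.012,3):
            k=t&(abs(Y-y)<.01)
            if k.sum()>20:
                f=lambda s:(X[k]-s[0])**2+(Z[k]-s[1])**2
                from scipy.optimize import least_squares
                s=least_squares(lambda s:np.sqrt(f(s))-.052,[0,.07],loss="soft_l1",f_scale=.001).x; print(n,"y",y.round(3),k.sum(),"cx,cz",s,"X rng",np.percentile(X[k],[1,99]))
    return c
E
python3 -c "
from h import *
st(); fit()"
```

```text
t 15.25 rack TCP [-0.0038 -0.118   0.0663] tool y ang in rack deg 5.743114721381048 tilt -0.9999999944374998 F rack [-0.2824 -1.957  -0.1785] j [-0.2531  0.4467 -0.1533  0.9709 -0.0001  1.5229] w 0.06998469216076603
wrist Y range -0.10448201626732885 -0.018006101928069392 z98 0.1266961825118341
wrist y -0.092 13732 cx,cz [0.0009 0.074 ] X rng [-0.0423  0.0343]
wrist y -0.061 19054 cx,cz [-0.0026  0.0741] X rng [-0.0456  0.0359]
wrist y -0.03 25128 cx,cz [-0.0062  0.0741] X rng [-0.0492  0.0331]
top Y range -0.08814918407669782 0.0048368299020093404 z98 0.12842878829777254
top y -0.076 323 cx,cz [-0.0022  0.0741] X rng [-0.047   0.0419]
top y -0.042 345 cx,cz [-0.006   0.0744] X rng [-0.0505  0.0382]
top y -0.007 332 cx,cz [-0.0099  0.0743] X rng [-0.0541  0.0338]
```

Emit:
carry_out:
  increments: [7,0.5,0,0,0,7,0.5,0,0,0,7,0.5,0,0,0.02,7,0.5,0,0,0.02,7,0.5,0,0,0.02]

```text
clock: 15.98
eef_pos: [0.5287, -0.1109, 0.0663]
tool_rot: [0.795, 0.607, -0.0, -0.0]
ft_force: [-0.7, -1.4, 0.6]
grip_width: 0.0703
grasp_force: 0.8
```

Emit:
carry_out:
  increments: [7,0.5,0,0,0.02,7,0.4,0,0,0.02,7,0.4,0,0,0,7,0,0,0,0,7,0,0,0,0]

```text
clock: 16.6
eef_pos: [0.5326, -0.0985, 0.0662]
tool_rot: [0.806, 0.591, 0.0, -0.0]
ft_force: [-0.1, -0.5, 0.6]
grip_width: 0.07
grasp_force: 0.0
```

```bash
python3 -c "
from h import *
st(); fit()"
```

```text
t 16.6 rack TCP [-0.0061 -0.08    0.0662] tool y ang in rack deg 0.024589448403219194 tilt -0.9999996746002776 F rack [ 0.0745 -0.4731  0.6478] j [-0.1833  0.4483 -0.1508  0.9714  0.0008  1.6925] w 0.07001972688874634
wrist Y range -0.06605424097946878 0.018786519623240426 z98 0.126694840751205
wrist y -0.054 14112 cx,cz [0.0012 0.074 ] X rng [-0.0416  0.0384]
wrist y -0.024 18958 cx,cz [0.0009 0.074 ] X rng [-0.0418  0.0396]
wrist y 0.007 25712 cx,cz [0.0005 0.074 ] X rng [-0.042   0.0403]
top Y range -0.038436071622881644 0.04116170308841161 z98 0.1284415740437801
top y -0.026 304 cx,cz [-0.0002  0.0741] X rng [-0.0446  0.0434]
top y 0.001 339 cx,cz [-0.0007  0.0742] X rng [-0.0447  0.0425]
top y 0.029 343 cx,cz [-0.001   0.0743] X rng [-0.0458  0.0431]
```

Emit:
carry_out:
  increments: [7,0.5,0,0,0,7,0.5,0,0,0,7,0.5,0,0,0,7,0.5,0,0,0,7,0.5,0,0,0]

```text
clock: 17.32
eef_pos: [0.5403, -0.0751, 0.0668]
tool_rot: [0.806, 0.591, 0.0, 0.001]
ft_force: [-2.1, -4.3, 6.2]
grip_width: 0.0696
grasp_force: 1.6
```

Emit:
carry_out:
  increments: [7,0.5,0,0,0,7,0.5,0,0,0,7,0.5,0,0,0,7,0.4,0,0,0,7,0.3,0,0,0]

```text
clock: 17.95
eef_pos: [0.5461, -0.0534, 0.0657]
tool_rot: [0.806, 0.592, -0.0, -0.001]
ft_force: [0.0, -1.3, -0.2]
grip_width: 0.0699
grasp_force: 0.5
```

```bash
python3 -c "
from h import *
st(); fit()"
```

```text
t 17.95 rack TCP [-0.0068 -0.033   0.0657] tool y ang in rack deg 0.03991671436283184 tilt -0.9999991170243626 F rack [ 0.4129 -1.1928 -0.2472] j [-0.0976  0.4621 -0.1295  0.9805  0.0003  1.7779] w 0.06989795297523978
wrist Y range -0.01706179883709158 0.06676800688771521 z98 0.1270707856282426
wrist y -0.005 15802 cx,cz [0.0004 0.0748] X rng [-0.0428  0.0409]
wrist y 0.025 19139 cx,cz [0.0011 0.0723] X rng [-0.041  0.042]
wrist y 0.055 23285 cx,cz [0.0017 0.0698] X rng [-0.0389  0.0418]
top Y range 0.0323060215793602 0.09060406528597777 z98 0.12404253121200404
top y 0.044 244 cx,cz [0.0003 0.0709] X rng [-0.0421  0.0403]
top y 0.061 311 cx,cz [0.0003 0.0695] X rng [-0.0408  0.0414]
top y 0.079 300 cx,cz [0.0012 0.068 ] X rng [-0.0385  0.0405]
```

Emit:
carry_out:
  increments: [7,0.4,0,0,0,7,0.4,0,0,0,7,0.4,0,0,0,7,0.4,0,0,0,7,0.4,0,0,0]

```text
clock: 18.68
eef_pos: [0.5526, -0.0347, 0.0663]
tool_rot: [0.806, 0.591, -0.0, 0.0]
ft_force: [-1.5, -1.0, -0.9]
grip_width: 0.0701
grasp_force: 0.6
```

Emit:
carry_out:
  increments: [7,0.4,0,0,0,7,0.4,0,0,0,7,0.4,0,0,0,7,0.4,0,0,0,7,0.3,0,0,0]

```text
clock: 19.3
eef_pos: [0.5583, -0.0167, 0.0665]
tool_rot: [0.806, 0.591, -0.0, 0.0]
ft_force: [-1.5, -2.2, 1.6]
grip_width: 0.0697
grasp_force: 1.3
```

```bash
python3 -c "
from h import *
st(); fit(); c=bot.camera('scene'); cv2.imwrite('pics/s5.png',cv2.resize(c['pixels'][90:300,150:430],None,fx=2.5,fy=2.5))"
```

```text
t 19.3 rack TCP [-0.0062  0.0057  0.0665] tool y ang in rack deg 0.010413781557730317 tilt -0.9999999355268513 F rack [-0.7271 -2.5388  1.65  ] j [-0.0298  0.4772 -0.102   0.9916 -0.0004  1.8463] w 0.06968696628630977
wrist Y range 0.018927370873044035 0.10619808029510726 z98 0.11971675901048474
wrist y 0.031 12380 cx,cz [0.003 0.067] X rng [-0.036   0.0416]
wrist y 0.063 16157 cx,cz [0.003 0.067] X rng [-0.0361  0.0415]
wrist y 0.094 21690 cx,cz [0.003  0.0671] X rng [-0.0359  0.0414]
top Y range 0.09442868541340288 0.12713945114362973 z98 0.1217003555008116
top y 0.106 226 cx,cz [0.0017 0.0674] X rng [-0.0391  0.0358]
top y 0.111 266 cx,cz [0.0014 0.0673] X rng [-0.039   0.0386]
top y 0.115 282 cx,cz [0.0017 0.0673] X rng [-0.0384  0.0394]
```

View pics/s5.png

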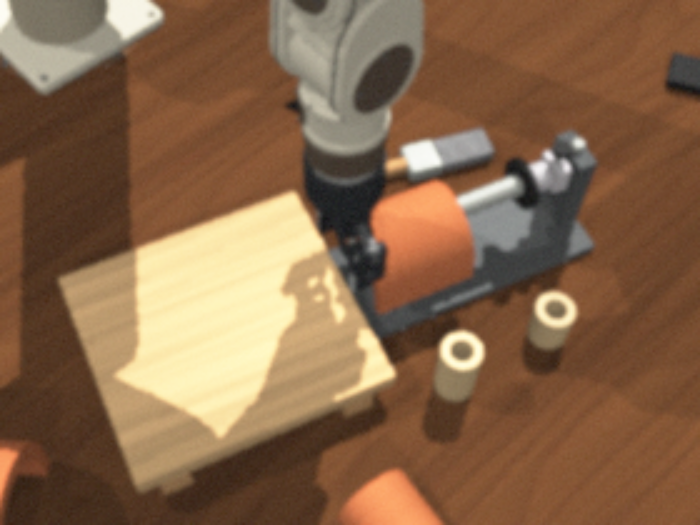

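Emit:
carry_out:
  increments: [7,0.5,0,0,0,7,0.5,0,0,0,7,0.5,0,0,0,7,0.5,0,0,0,7,0.5,0,0,0]

```text
clock: 20.08
eef_pos: [0.5659, 0.0074, 0.0663]
tool_rot: [0.806, 0.591, -0.0, 0.0]
ft_force: [-1.2, -2.9, 1.6]
grip_width: 0.0701
grasp_force: 1.5
```

Emit:
carry_out:
  increments: [7,0.5,0,0,0,7,0.5,0,0,0,7,0.5,0,0,0,7,0.5,0,0,0,7,0.5,0,0,0]

```text
clock: 20.7
eef_pos: [0.5734, 0.0312, 0.0663]
tool_rot: [0.806, 0.591, -0.0, 0.0]
ft_force: [-2.4, -3.1, 2.4]
grip_width: 0.0698
grasp_force: 1.5
```

Emit:
carry_out:
  increments: [7,0.3,0,0,0,7,0.3,0,0,0,7,0.2,0,0,0,7,0.2,0,0,0,7,0,0,0,0]

```text
clock: 21.32
eef_pos: [0.5763, 0.0408, 0.0662]
tool_rot: [0.806, 0.591, 0.0, -0.0]
ft_force: [0.0, -2.3, 1.3]
grip_width: 0.0701
grasp_force: 0.8
```

Run:
```python
from h import *
fs=[]
st(); c=fit()
for i in range(4): bot.camera("scene"); f=bot.get_obs()["ft_force"]; fs.append([f[:2]@EX,f[:2]@EY,f[2]])
print(np.array(fs))
for n in ["top","scene"]:
    c=bot.camera(n); P=cloud(c); ok=c["range_z"]>0; Q=P[ok]; d=Q[:,:2]-O; X=d@EX; Y=d@EY; Z=Q[:,2]
    b=c["pixels"][ok].astype(int); dark=b.max(1)<70; red=(b[:,2]-b[:,0]>70)&(b[:,2]>1.8*b[:,0])
    k=dark&(abs(X)<.04)&(Z>.08)&(Z<.13)&(Y>.15)&(Y<.25); print(n,"disc",k.sum(),np.percentile(Y[k],[2,10,50,90]))
    k=red&(abs(X)<.06)&(Z>.06)&(Z<.125)&(Y>.1)&(Y<.25); print(n,"tile front",k.sum(),np.percentile(Y[k],[95,99,99.8]))
```

```text
t 21.325 rack TCP [-0.0063  0.0659  0.0662] tool y ang in rack deg 0.026564575238637644 tilt -0.9999998480857275 F rack [ 0.7112 -2.2137  1.2516] j [ 0.0704  0.5108 -0.0456  1.0143  0.0005  1.9461] w 0.07008842721437436
wrist Y range 0.07920862060701098 0.16639376631563316 z98 0.11970723685550841
wrist y 0.091 12428 cx,cz [0.0029 0.067 ] X rng [-0.036   0.0414]
wrist y 0.123 16205 cx,cz [0.0029 0.067 ] X rng [-0.0361  0.0413]
wrist y 0.154 21768 cx,cz [0.0029 0.067 ] X rng [-0.0361  0.0413]Traceback (most recent call last):
  File "<stdin>", line 3, in <module>
  File "h.py", line 43, in fit
    y0,y1=np.percentile(Y[t],[1,99]); print(n,"Y range",y0,y1,"z98",np.percentile(Z[t],98))
          ~~~~~~~~~~~~~^^^^^^^^^^^^^
    return _quantile_unchecked(
        a, q, axis, out, overwrite_input, method, keepdims, weights)
    return _ureduce(a,
                    func=_quantile_ureduce_func,
    ...<5 lines>...
                    overwrite_input=overwrite_input,
                    method=method)
    r = func(a, **kwargs)
    result = _quantile(arr,
                       quantiles=q,
    ...<2 lines>...
                       out=out,
                       weights=wgt)
    slices_having_nans = np.isnan(arr[-1, ...])
                                  ~~~^^^^^^^^^
IndexError: index -1 is out of bounds for axis 0 with size 0
```

```bash
cat >> h.py <<'E'
def gap():
    for n in ["scene"]*2:
        c=bot.camera(n); P=cloud(c); ok=c["range_z"]>0; Q=P[ok]; d=Q[:,:2]-O; X=d@EX; Y=d@EY; Z=Q[:,2]
        b=c["pixels"][ok].astype(int); dark=b.max(1)<70; red=(b[:,2]-b[:,0]>70)&(b[:,2]>1.8*b[:,0])
        k=dark&(abs(X)<.04)&(Z>.08)&(Z<.13)&(Y>.15)&(Y<.25); print(n,"disc",k.sum(),np.percentile(Y[k],[2,10,50,90]) if k.sum() else "")
        k=red&(abs(X)<.06)&(Z>.06)&(Z<.125)&(Y>.1)&(Y<.25); print(n,"tile front",k.sum(),np.percentile(Y[k],[95,99,99.8]))
        f=bot.get_obs()["ft_force"]; print("F",np.array([f[:2]@EX,f[:2]@EY,f[2]]))
    return c
E
python3 -c "
from h import *
c=gap(); cv2.imwrite('pics/s6.png',cv2.resize(c['pixels'][120:250,270:430],None,fx=4,fy=4))"
```

```text
scene disc 114 [0.202  0.2027 0.2037 0.2068]
scene tile front 1172 [0.18   0.1849 0.2035]
F [ 0.003  -1.5521 -0.0482]
scene disc 116 [0.202  0.2025 0.2035 0.207 ]
scene tile front 1162 [0.1802 0.1842 0.2027]
F [ 0.0966 -0.4348  0.9783]
```

View pics/s6.png

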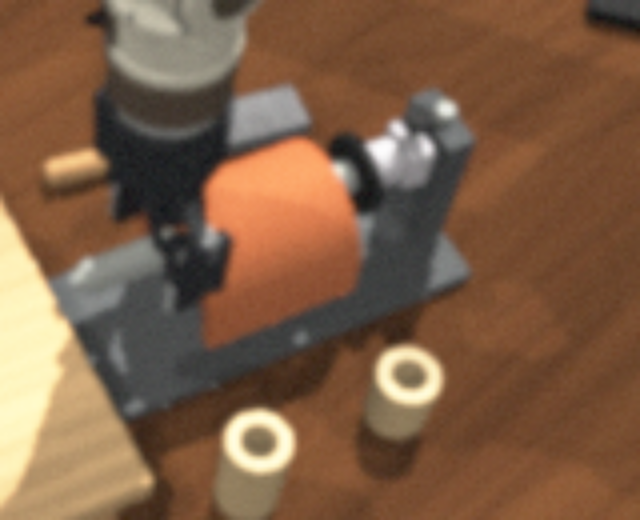

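The picture shows the tile hanging upright, with its front edge at (350,230) and the buffer disc ahead at (355,172). The gap is about 15 mm. I continue slowly and watch the force.

Emit:
carry_out:
  increments: [7,0.2,0,0,0,7,0.2,0,0,0,7,0.2,0,0,0,7,0.2,0,0,0,7,0.2,0,0,0]

```text
clock: 22.15
eef_pos: [0.5792, 0.0502, 0.0662]
tool_rot: [0.806, 0.591, -0.0, -0.0]
ft_force: [-0.9, -1.3, -0.7]
grip_width: 0.0698
grasp_force: 1.1
```

Emit:
carry_out:
  increments: [7,0.1,0,0,0,7,0.1,0,0,0,7,0.1,0,0,0,7,0.1,0,0,0,7,0.1,0,0,0]

```text
clock: 22.78
eef_pos: [0.5808, 0.0548, 0.0662]
tool_rot: [0.806, 0.591, -0.0, -0.0]
ft_force: [0.1, -1.6, -0.1]
grip_width: 0.0702
grasp_force: 0.9
```

```bash
python3 -c "
from h import *
st(); gap()"
```

```text
t 22.775 rack TCP [-0.0063  0.0807  0.0662] tool y ang in rack deg 0.01484630333261805 tilt -0.9999999888983466 F rack [ 0.6081 -1.4654 -0.1311] j [ 0.0941  0.5206 -0.0286  1.0217  0.0001  1.9701] w 0.07017845350105574
scene disc 37 [0.2021 0.2032 0.2057 0.2097]
scene tile front 1262 [0.196  0.2038 0.2045]
F [-0.9761 -1.8225 -0.2895]
scene disc 34 [0.2027 0.2035 0.2056 0.2078]
scene tile front 1256 [0.1965 0.2031 0.2038]
F [-0.2854 -1.3867 -0.3866]
```

Emit:
carry_out:
  increments: [7,0.1,0,0,0,7,0.1,0,0,0,7,0.1,0,0,0,7,0,0,0,0,7,0,0,0,0]

```text
clock: 23.5
eef_pos: [0.5818, 0.0578, 0.0664]
tool_rot: [0.806, 0.591, 0.0, -0.0]
ft_force: [0.1, 0.3, -1.3]
grip_width: 0.0701
grasp_force: 0.4
```

```bash
cat >> h.py <<'E'
def force(n=6):
    F=[];g=[]
    for i in range(n):
        bot.camera("wrist"); o=bot.get_obs(); F.append(o["ft_force"][:2]@EY); g.append(o["grasp_force"])
    print("FY mean",np.mean(F),"sd",np.std(F),"grasp",np.mean(g),"clock",o["clock"])
E
python3 -c "
from h import *
st();force()"
```

```text
t 23.5 rack TCP [-0.0062  0.0838  0.0664] tool y ang in rack deg 0.02051053304282391 tilt -0.9999999107318538 F rack [ 0.0137  0.2783 -1.2619] j [ 0.0989  0.5225 -0.025   1.0231  0.0003  1.9747] w 0.07008939678456413
FY mean -0.3053988798440616 sd 0.11503809624881085 grasp 0.25012178206674895 clock 23.8
```

Emit:
carry_out:
  increments: [7,0.1,0,0,0,7,0.1,0,0,0,7,0,0,0,0,7,0,0,0,0,7,0,0,0,0]

```text
clock: 24.42
eef_pos: [0.5823, 0.0592, 0.0664]
tool_rot: [0.806, 0.591, -0.0, 0.0]
ft_force: [-2.6, -4.2, 2.2]
grip_width: 0.0701
grasp_force: 2.2
```

```bash
python3 -c "
from h import *
st();force(); gap()"
```

```text
t 24.425 rack TCP [-0.0061  0.0853  0.0664] tool y ang in rack deg -0.010160025504688974 tilt -0.999999868247803 F rack [-1.1861 -4.7455  2.1761] j [ 0.1015  0.5237 -0.0227  1.0243 -0.0005  1.9779] w 0.07012278528248209
FY mean -4.0273080279464555 sd 0.36420683115369606 grasp 2.0891186826255965 clock 24.725
scene disc 18 [0.2049 0.2058 0.2085 0.2106]
scene tile front 1255 [0.2005 0.2049 0.2072]
F [-0.2283 -3.7579  1.981 ]
scene disc 18 [0.2051 0.2063 0.2081 0.2105]
scene tile front 1248 [0.2007 0.2047 0.2076]
F [-0.3273 -3.9602  1.5584]
```

Emit:
carry_out:
  increments: [7,0.05,0,0,0,7,0.05,0,0,0,7,0.05,0,0,0,7,0,0,0,0,7,0,0,0,0]

```text
clock: 25.45
eef_pos: [0.5828, 0.0609, 0.0662]
tool_rot: [0.806, 0.591, -0.0, 0.0]
ft_force: [-1.3, -3.8, 0.7]
grip_width: 0.0698
grasp_force: 2.3
```

```bash
python3 -c "
from h import *
st();force(); gap()"
```

```text
t 25.45 rack TCP [-0.0062  0.087   0.0662] tool y ang in rack deg 0.006334537393598794 tilt -0.9999999907837366 F rack [-0.0737 -4.0352  0.6984] j [ 0.1041  0.5251 -0.0209  1.0248 -0.0001  1.9803] w 0.069825419904987
FY mean -4.678501221737757 sd 0.29776872774313934 grasp 2.2951184054666807 clock 25.75
scene disc 16 [0.2063 0.2075 0.2099 0.2125]
scene tile front 1252 [0.2022 0.2057 0.2082]
F [ 0.3754 -4.998   0.7337]
scene disc 15 [0.207  0.2073 0.2085 0.2126]
scene tile front 1251 [0.2024 0.2059 0.2085]
F [ 0.1059 -4.1478  0.6967]
```

Pressed in with about 4.7 N. I back off slowly so the tile settles against the buffer.

Emit:
carry_out:
  increments: [7,-0.05,0,0,0,7,-0.05,0,0,0,7,-0.05,0,0,0,7,-0.05,0,0,0,7,-0.05,0,0,0]

```text
clock: 26.48
eef_pos: [0.5819, 0.0589, 0.0663]
tool_rot: [0.806, 0.592, 0.0, -0.0]
ft_force: [-0.6, 0.6, 1.0]
grip_width: 0.0699
grasp_force: 0.0
```

Emit:
carry_out:
  increments: [7,-0.05,0,0,0,7,-0.05,0,0,0,7,-0.1,0,0,0,7,-0.1,0,0,0,7,-0.1,0,0,0]

```text
clock: 27.1
eef_pos: [0.5808, 0.0546, 0.0663]
tool_rot: [0.806, 0.591, -0.0, -0.0]
ft_force: [0.3, -0.6, 0.7]
grip_width: 0.0702
grasp_force: 0.0
```

Emit:
carry_out:
  increments: [7,-0.3,0,0,0,7,-1,0,0,0,7,-1.5,0,0,0,7,-2,0,0,0,7,0,0,0,0]

```text
clock: 27.72
eef_pos: [0.5655, 0.0069, 0.0663]
tool_rot: [0.807, 0.59, -0.0, -0.0]
ft_force: [0.5, 0.4, -0.6]
grip_width: 0.07
grasp_force: 0.0
```

```bash
python3 -c "
from h import *
st();gap()"
```

```text
t 27.725 rack TCP [-0.0064  0.0304  0.0663] tool y ang in rack deg -0.15667996182862964 tilt -0.999999747381027 F rack [ 0.3816  0.5913 -0.5665] j [ 0.0123  0.4901 -0.0807  1.0007 -0.0002  1.8913] w 0.07000697104074105
scene disc 20 [0.2063 0.2069 0.2083 0.2129]
scene tile front 1493 [0.2006 0.2052 0.2076]
F [-0.3406 -1.2327  0.5577]
scene disc 19 [0.2061 0.2072 0.2088 0.2132]
scene tile front 1483 [0.2003 0.2054 0.2081]
F [-1.1428 -0.1101 -0.5321]
```

Emit:
carry_out:
  increments: [7,-1,0,-3,0,7,-1,0,-5,0,7,0,0,-5,0,7,0,0,0,0,7,0,0,0,0]

```text
clock: 28.45
eef_pos: [0.5602, -0.0098, 0.1961]
tool_rot: [0.806, 0.592, 0.0, -0.0]
ft_force: [-0.3, 0.3, -1.5]
grip_width: 0.0701
grasp_force: 0.0
```

Emit:
carry_out:
  increments: [7,-5,0,0,0,7,-5,0,0,0,7,-5,0,0,0,7,-3,0,0,0,7,0,0,0,0]

```text
clock: 29.08
eef_pos: [0.5045, -0.1831, 0.1942]
tool_rot: [0.807, 0.59, -0.001, -0.002]
ft_force: [-0.3, 0.4, 0.5]
grip_width: 0.0704
grasp_force: 0.0
```

Run:
```python
from h import *
st(); gap(); fit()
c=bot.camera("scene"); t=bot.camera("top")
for k in ["prop_tall","prop_short","brush"]:
    for d in bot.place_of(t,k)[:1]: print(k,d["p"],world(t,d["xyz"]))
a=cv2.resize(c["pixels"][120:250,270:430],(480,390)); b=cv2.resize(t["pixels"][140:270,130:290],(320,260))
m=np.zeros((390,800,3),np.uint8); m[:,:480]=a; m[:260,480:]=b; cv2.imwrite("pics/fin.png",m)
```

```text
t 29.075 rack TCP [-0.0074 -0.1691  0.1942] tool y ang in rack deg -0.18473407841388223 tilt -0.9999919555002563 F rack [-0.4043  0.2453  0.5252] j [-0.348   0.3345  0.0357  1.2761 -0.0001  1.5314] w 0.07042391807743578
scene disc 25 [0.2059 0.2067 0.2089 0.213 ]
scene tile front 1488 [0.1999 0.205  0.2066]
F [0.3437 0.7601 0.2858]
scene disc 27 [0.2049 0.2069 0.2084 0.2121]
scene tile front 1488 [0.1997 0.2051 0.207 ]
F [-0.5535 -0.0443  0.4891]Traceback (most recent call last):
  File "<stdin>", line 2, in <module>
  File "h.py", line 43, in fit
    y0,y1=np.percentile(Y[t],[1,99]); print(n,"Y range",y0,y1,"z98",np.percentile(Z[t],98))
          ~~~~~~~~~~~~~^^^^^^^^^^^^^
    return _quantile_unchecked(
        a, q, axis, out, overwrite_input, method, keepdims, weights)
    return _ureduce(a,
                    func=_quantile_ureduce_func,
    ...<5 lines>...
                    overwrite_input=overwrite_input,
                    method=method)
    r = func(a, **kwargs)
    result = _quantile(arr,
                       quantiles=q,
    ...<2 lines>...
                       out=out,
                       weights=wgt)
    slices_having_nans = np.isnan(arr[-1, ...])
                                  ~~~^^^^^^^^^
IndexError: index -1 is out of bounds for axis 0 with size 0
```

```bash
sed -i 's/for n in \["wrist","top"\]/for n in ["top"]/' h.py
python3 - <<'E'
from h import *
fit()
c=bot.camera("scene"); t=bot.camera("top")
for k in ["prop_tall","prop_short","brush"]:
    for d in bot.place_of(t,k)[:1]: print(k,d["p"],world(t,d["xyz"]))
a=cv2.resize(c["pixels"][120:250,270:430],(480,390)); b=cv2.resize(t["pixels"][140:270,130:290],(320,260))
m=np.zeros((390,800,3),np.uint8); m[:,:480]=a; m[:260,480:]=b; cv2.imwrite("pics/fin.png",m)
E
```

```text
top Y range 0.09857394523521254 0.20665373619196847 z98 0.1220319392642133
top y 0.111 294 cx,cz [0.0006 0.0673] X rng [-0.0381  0.0397]
top y 0.153 303 cx,cz [0.001  0.0673] X rng [-0.0392  0.0404]
top y 0.195 292 cx,cz [0.0014 0.0674] X rng [-0.0375  0.0403]
prop_tall 0.81 [ 0.7143 -0.0045  0.0038]
prop_short 0.59 [0.74   0.1123 0.0007]
brush 0.72 [0.4852 0.1613 0.0005]
```

View pics/fin.png

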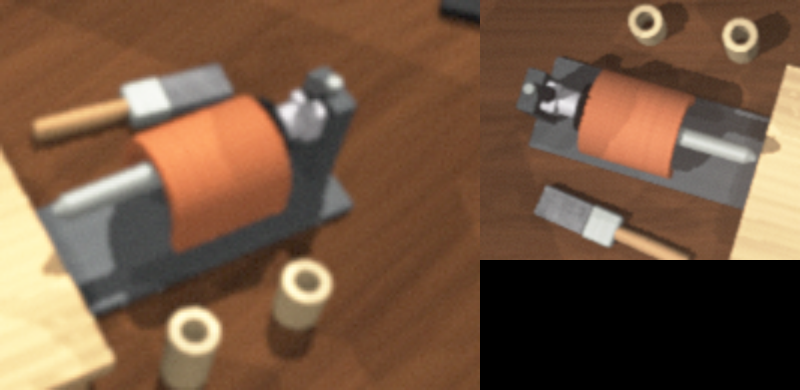

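The tile hangs upright and level, its front edge (250,110) against the black disc (265,108), and the props and brush have not moved. I hand the job in.

```bash
python3 -c "
from workcell import bot
print(bot.job_done())"
```

```text
the job is handed in; nothing more can be done
None
```

The tile hangs upright on the bar, clear of the board and at rest against the buffer after a press of about 4–5 N; the props and brush look undisturbed, and the job was handed in at about 29 s, with no verdict returned.

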